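# Close a growing tub: seat the lid, then snap its four clips corner to opposite corner

## Robot

A 6-joint arm with a two-finger parallel gripper is mounted at the origin on the work surface. World frame = base frame: x ahead of the robot, y to its left, z up, the work surface at z = 0. Lengths are in m, angles in rad, forces in N, time in s.
With the tool pointing down it reaches from about 0.375 to 0.9 m from the base axis. Payload 3.1 kg.
Tool frame: the origin (TCP) lies midway between the tips of the shut fingers; the grasp point (between the pads) lies 19 mm behind it (bot.hold_point_z is the distance from the TCP to the grasp point, in m); z points along the fingers, y is the direction in which the jaws open and shut (so a half turn about z gives the same grasp; the last joint's range is limited). The gripper opens to 87 mm and grips with 3 to 60 N. Pads are 19 mm wide; open, the fingers measure 117 mm over their backs; the gripper's body (75 mm by 190 mm) begins 51 mm behind the grasp point.
Start: joints at [1, 0.527, 1.433, -0, 1.181, -0.178], TCP at [0.239, 0.578, 0.223] pointing down, gripper open.
Joint ranges: [-3.08, 3.08], [-0.75, 2.2], [0.22, 2.44], [-1.43, 4.57], [0, 2.65], [-2.85, 2.85]. Speed limits (rad/s): [2.79, 2.79, 3.14, 3.14, 3.14, 3.14].

## Interface

Orientations are given as a 3x3 rotation matrix whose columns are the frame's x, y, z axes.
In Python, from bench import bot gives the robot as it stands.
- The arm moves only by the tool carry_out, never from a script. Its argument "targets" is one flat list of numbers, 5 for each row, row after row: the gripper command: -1 is fully open, 1 is shut, values between are in proportion, then the shift along the tool's x, y, z in cm, then the turn about the tool's z in rad. In form: [fingers, x, y, z, turn, fingers, x, y, z, turn, ...]. A call has 1 to 20 rows; each row is the pose to reach, as a shift and turn from the pose commanded when the call began, along the tool's axes at that moment; what a row does not reach only later rows make up. A row lasts 1/10 s, in which the tool goes at most 50 mm and 8.59 degrees, less where a joint would pass 70% of its speed; a pose out of reach is approached as far as the arm can. A call with a gripper value outside its range is refused whole. The fingers move at their own pace and stop on an object; "squeeze" is the grip in N (left out, the last holds). Time passes only in rows, so rows that repeat a pose let the fingers close. It gives the time, the measured TCP pose, the force and the opening at its end, in the units of the state.
- bot.sense(): the state, without advancing time (a new reading comes with each control period).
- bot.capture(name): name is "scene" or "top" or "wrist"; returns a dict with "pixels" (384x512x3 uint8, red, green, blue), "K" (3x3 intrinsics, pixels), "T" (4x4, takes a point from camera to world coordinates); the wrist camera has in their place "hand_eye" (4x4, takes a point from camera to tool coordinates, whose origin is the TCP and whose axes are the flange's). Camera axes: x right, y down, z forward; pixel columns grow to the right and rows downward; lengths in m; the calibration is good to about 2 mm. A picture is of the moment at which its call begins: read the wrist's pose just before it. There is no depth.
- bot.job_done(): hands the job in, once; it reports no verdict.
Trained networks look in a picture, given as the dict that the camera call returned (one of the last four; its "shot" number tells which), for a name from the list of things; names that differ only in an ending like _2 or _b are one class to them, and where a whole thing is asked for, a point or a joint stands for the part that bears it (a point fixed in the world has none). Each returns a list of dicts, best first, with "score" (0 to 1); they miss things now and then, are a little off and sometimes report something else, mostly with a low value. They report only what shows in the picture. A call takes as long as a camera call.
- bot.search_frame(picture, name): "rect" ([left, top, width, height] in pixels, round what is visible of it).
- bot.outline_of(picture, name): "mask" (384x512 bool, what is visible of it) and "rect" ([left, top, width, height] in pixels, round what is visible of it).
The state is a dict: "time": time; "q": joint angles; "joint_velocities": joint speeds; "joint_torque": joint torques, N m; "tcp_pos": TCP position; "ee_rot": TCP orientation; "wrist_force": force on the tool from outside, world axes, zero at the start; "moment": the same for the moment, N m; "grip_width": opening from 0.0 (shut) to 1.0 (fully open).
Only numpy, scipy, OpenCV 4.12 (cv2) and the standard library are available. Lean on these libraries where they do the work, as an engineer would, in place of code of your own. Each camera call takes 0.05 s, during which the arm holds its last target. There are 200 camera calls.

## Task

The white lid of the filled growing tub in the grey tray is on but still stands proud on its seal: press it fully home, then snap its four blue clips shut over the rim one at a time in opposite-corner order (any corner first, then the one diagonally across from it, then the remaining two). Each clip must click and stay shut by itself; press firmly but gently, forcing nothing, and leave everything else on the table where it is.

Things in the scene. Friction and masses are not known exactly. Their poses are not given: they have to be found in the camera images.
- tray: Grey plastic drip tray, 226 mm (its x) by 270 mm (its y), lip 14 mm high, floor 4 mm thick, fixed to the table; origin at the centre of its underside, z up. The tub's x and y run nearly along the tray's. All heights given for the tub, lid and clips are above this underside. The tray and everything in it must not be pressed with more than 25 N.
- tub_spot (a point): Centre of the tray's floor. On it stands the heavy translucent tub, 140 mm (x) by 200 mm (y), rim at height 104 mm; it will not slide at permitted forces. It was set down by hand: along the tray's x its middle is up to 15 mm to either side of this point and it is turned up to 0.07 rad from square with the tray. Neither is measured: feel or see it. Along y it is central.
- lid (a joint): Height of the white lid above home in m: 0 = home; starts 0.005 to 0.009; stays where left. Slab 156 mm (x) by 216 mm (y), 8 mm thick, centred on the tub; it slides straight down into the tub's mouth against about 8 N of seal friction to a firm stop, where its flat top is at height 112 mm. Two round vents 2 mm high lie on it at y = +-62 mm; press on the clear middle.
- clip_a (a joint): Angle in rad of the blue clip at the tub's -x side, +y end, diagonal to clip_c. 0 = shut, hanging straight down outside the rim, its barb caught under the tub's ledge; pi/2 = sticking straight out sideways; more = tilted up. Starts 1.55 to 2.0. A weak spring (under 3 N at the tip) swings an uncaught clip back out.
- clip_b (a joint): Angle in rad of the blue clip at the tub's -x side, -y end, diagonal to clip_d. Each clip is 38 mm wide (along y), 37 mm long from its hinge, 3.5 mm thick, with a lip at the free end whose outer edge stands 7 mm out from the hinge line when shut. Angles as clip_a.
- clip_c (a joint): Angle in rad of the blue clip at the tub's +x side, -y end, diagonal to clip_a. Each clip hinges on the lid's long edge about a line along its y, 80 mm to the +x or -x side of the tub's middle, its centre 62 mm to the +y or -y end, at height 108 mm when the lid is home. Angles as clip_a.
- clip_d (a joint): Angle in rad of the blue clip at the tub's +x side, +y end, diagonal to clip_b. Each barb meets its ledge at about 0.3 rad and snaps past it below about 0.2 rad, which takes about 5 to 11 N pressed inwards on the clip's outer half; then the force drops and the clip meets a firm stop. With the lid not home the barb is blocked. Angles as clip_a.
- spawn_jar: Bystander, to be left alone: cream jar with steel cap, 64 mm across, 85 mm high; origin at its underside.
- sprayer: Bystander, to be left alone: white spray bottle with green head, 133 mm high; origin at its underside.
- scraper: Bystander, to be left alone: spatula lying on the table; origin at its underside.
- brush: Bystander, to be left alone: hand brush lying on the table; origin at its underside.
- panel: Bystander, to be left alone: cream grown panel, 100 x 140 x 35 mm; origin at its underside.
- pail: Bystander, to be left alone: white lidded pail, 120 mm across, 108 mm high; origin at its underside.
- filter_stack: Bystander, to be left alone: stack of round filter discs, 48 mm across, 18 mm high; origin at its underside.

How it is judged:
On the way, in this order (a step that is already met when the one before it is completed fails the run):
1. the lid is pressed fully home (within 1.5 mm) while no clip is shut (value of joint lid below 0.0015 m and value of joint each of clip_a, clip_b, clip_c, clip_d above 0.4 rad), for 0.2 s.
2. one clip, any, is snapped shut and the other three are open (((value of joint clip_a below 0.1 rad and value of joint each of clip_b, clip_c, clip_d above 0.4 rad) or (value of joint each of clip_a, clip_c, clip_d above 0.4 rad and value of joint clip_b below 0.1 rad) or (value of joint each of clip_a, clip_b, clip_d above 0.4 rad and value of joint clip_c below 0.1 rad) or (value of joint each of clip_a, clip_b, clip_c above 0.4 rad and value of joint clip_d below 0.1 rad))), for 0.2 s.
3. the clip diagonally across from it is snapped shut too and the other two are open (((value of joint each of clip_a, clip_c below 0.1 rad and value of joint each of clip_b, clip_d above 0.4 rad) or (value of joint each of clip_a, clip_c above 0.4 rad and value of joint each of clip_b, clip_d below 0.1 rad))), for 0.2 s.
4. a third clip is snapped shut and the last one is open (((value of joint clip_a above 0.4 rad and value of joint each of clip_b, clip_c, clip_d below 0.1 rad) or (value of joint each of clip_a, clip_c, clip_d below 0.1 rad and value of joint clip_b above 0.4 rad) or (value of joint each of clip_a, clip_b, clip_d below 0.1 rad and value of joint clip_c above 0.4 rad) or (value of joint each of clip_a, clip_b, clip_c below 0.1 rad and value of joint clip_d above 0.4 rad))), for 0.2 s.
At the end, for the whole second after the job is handed in: The lid is home (within 1.5 mm) and all four clips are snapped shut (each within 0.1 rad of shut) and stay so by themselves (value of joint lid below 0.0015 m and value of joint each of clip_a, clip_b, clip_c, clip_d below 0.1 rad and velocity of joint each of clip_a, clip_b, clip_c, clip_d below 0.3 rad/s); the robot touches nothing.
It fails at once if the tub, its lid, its clips or the tray are pressed with more than 25 N (contact force between any of the fingers, the arm and tray above 25 N).
It fails at once if a bystander is moved by more than 15 mm (distance of any of spawn_jar, sprayer, scraper, brush, panel, pail, filter_stack from where it was at the start of the episode above 0.015 m).
It also fails if it takes over 61 s, if anything falls off the work surface, if the arm or the gripper's body presses on something with over 40 N, if the wrist force passes 120 N, or if a joint passes its speed limit or range.

## Working session

There is one attempt and no reset: what is moved stays moved. The work goes in short steps, Python scripts to look and compute and a tool call to move; the robot and the scene stay as the last step left them, time stands still between calls to the robot, and variables do not carry over. Pictures are saved under pics/ and viewed, about 8 in all and at most 12, crops included, and the job is handed in when it is done.

Besides the shell and the picture viewer there is one more tool, called by a JSON object that holds its "name" and its "arguments". carry_out: Moves the arm, as the interface text tells. Its arguments: {"type":"object","properties":{"targets":{"type":"array"},"squeeze":{"type":"number"}},"required":["targets"]}

```bash
mkdir -p pics; ls; cat > h.py <<'E'
from bench import bot
import numpy as np, cv2
def save(p,n): cv2.imwrite(f'pics/{n}.png',p['pixels'][:,:,::-1])
def pix2w(p,uv,z):
    d=np.linalg.inv(p['K'])@np.array([uv[0],uv[1],1.]); T=p['T']; d=T[:3,:3]@d; o=T[:3,3]
    return o+d*(z-o[2])/d[2]
def proj(p,X):
    T=p['T']; c=T[:3,:3].T@(np.asarray(X)-T[:3,3]); u=p['K']@c; return u[:2]/u[2]
E
python3 - <<'E'
from h import *
s=bot.sense(); print(s['time'],s['tcp_pos'],np.round(s['ee_rot'],3).tolist(),s['wrist_force'])
for n in('top','scene'):
    p=bot.capture(n); save(p,n+'0'); print(n,np.round(p['T'],3).tolist(),p['K'].tolist())
    for o in('tray','lid','clip_a'):
        for r in bot.search_frame(p,o): print(o,np.round(r['rect']),round(r['score'],2))
    for r in bot.outline_of(p,'lid')[:1]:
        print(cv2.minAreaRect(np.argwhere(r['mask'])[:,::-1].astype(np.int32)))
E
```

```text
pics
0.0 [0.23823446 0.57701765 0.22155628] [[-0.924, 0.382, -0.001], [0.382, 0.924, -0.002], [0.0, -0.002, -1.0]] [-0.02833824 -0.6307904  -0.05742515]
top [[0.015, -0.998, 0.06, 0.536], [-1.0, -0.015, 0.001, 0.011], [0.0, -0.06, -0.998, 1.06], [0.0, 0.0, 0.0, 1.0]] [[374.7055208140387, 0.0, 252.57960779557916], [0.0, 374.7055208140387, 184.84005296831063], [0.0, 0.0, 1.0]]
tray [169. 147. 121. 115.] 0.67
lid [176. 154.  98. 105.] 0.84
clip_a [205. 151.  18.  20.] 0.81
clip_a [251. 169.  16.  19.] 0.74
clip_a [179. 227.  20.  19.] 0.58
clip_a [227. 241.  18.  18.] 0.55
((223.7354736328125, 205.68853759765625), (86.10982513427734, 92.52041625976562), 17.650123596191406)
scene [[-0.564, 0.616, -0.55, 1.103], [0.826, 0.428, -0.367, 0.373], [0.01, -0.661, -0.75, 0.842], [0.0, 0.0, 0.0, 1.0]] [[368.11826383317026, 0.0, 255.44759537254095], [0.0, 368.11826383317026, 200.48655180989368], [0.0, 0.0, 1.0]]
tray [214. 164. 126. 127.] 0.95
lid [233. 168. 103.  77.] 0.83
lid [114. 162.  61.  42.] 0.38
clip_a [264. 229.  21.  16.] 0.77
clip_a [288. 170.  17.  11.] 0.57
clip_a [318. 193.  18.  15.] 0.53
((285.73138427734375, 203.5391082763672), (80.35188293457031, 81.33067321777344), 48.69138717651367)
```

```bash
python3 - <<'E'
import cv2,numpy as np
a=cv2.imread('pics/top0.png'); b=cv2.imread('pics/scene0.png')
c=cv2.resize(a[130:280,130:330],(800,600),interpolation=cv2.INTER_CUBIC); cv2.imwrite('pics/topc.png',c)
E
```

```text
(no output)
```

View pics/top0.png

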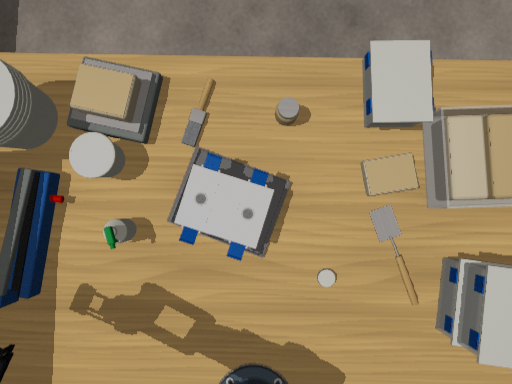

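View pics/topc.png

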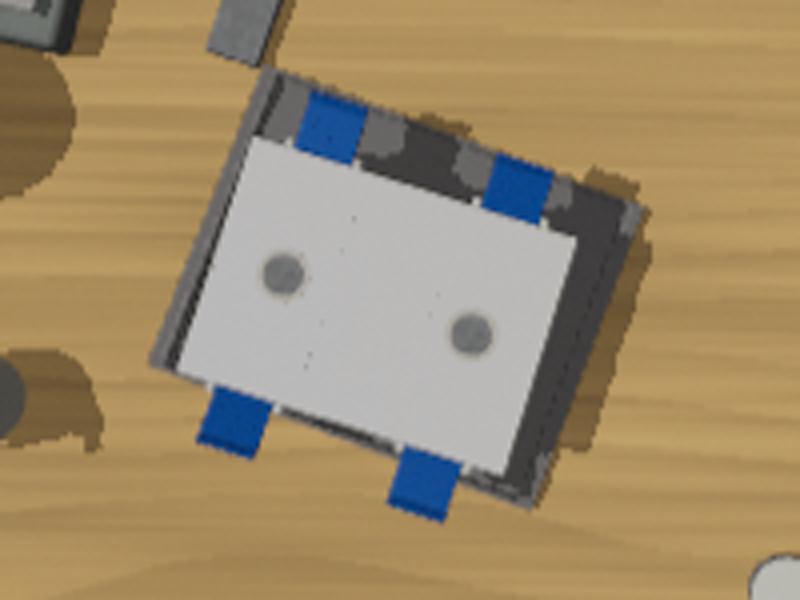

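View pics/scene0.png

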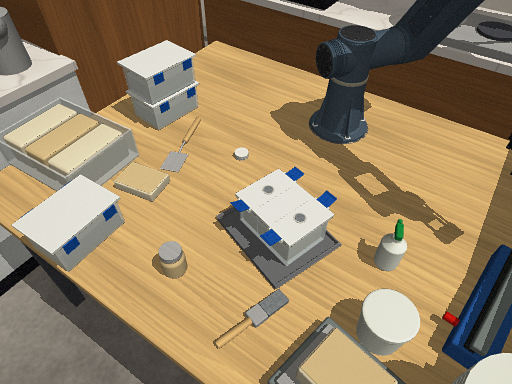

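Top view: white lid spans about px (178–274, 164–248), with two clips on the far (+x world) side and two on the near side. The jar, sprayer and scraper are clear of it, but the brush tip (px ~190,135) is close. Next I fit the lid.

```bash
python3 - <<'E'
from h import *
p=bot.capture('top'); im=p['pixels'].astype(int)
r=bot.outline_of(p,'lid')[0]
m=((im.min(2)>120)&(im.max(2)-im.min(2)<25)).astype(np.uint8); M=np.zeros_like(m); M[140:260,165:300]=m[140:260,165:300]
n,l,st,c=cv2.connectedComponentsWithStats(M); k=1+np.argmax(st[1:,4]); pts=np.argwhere(l==k)[:,::-1].astype(np.float32)
for z in(.116,.122):
    W=np.array([pix2w(p,q,z)[:2] for q in pts]).astype(np.float32)*1000
    (cx,cy),(w,h),a=cv2.minAreaRect(W); print(z,cx,cy,w,h,a)
for q in((283,274),(470,334)): print('vent',pix2w(p,(130+q[0]/4-.4,130+q[1]/4-.4),.12))
b=((im[:,:,2]>110)&(im[:,:,0]<60)).astype(np.uint8); B=np.zeros_like(b); B[140:265,165:300]=b[140:265,165:300]
n,l,st,c=cv2.connectedComponentsWithStats(B)
for i in range(1,n):
    if st[i,4]>40: print('clip',c[i],pix2w(p,c[i],.117),st[i])
for o in('sprayer','brush','spawn_jar','pail'):
    for r in bot.search_frame(p,o)[:1]:
        x,y,w,h=r['rect']; print(o,pix2w(p,(x+w/2,y+h/2),.06),r['score'])
s=bot.sense();print(s['time'])
E
```

```text
0.116 538.612060546875 82.90794372558594 215.55018615722656 167.63397216796875 73.14090728759766
0.122 538.5932006835938 82.44912719726562 214.17990112304688 166.56834411621094 73.14092254638672
vent [0.55709756 0.1417176  0.12      ]
vent [0.52140104 0.02390509 0.12      ]
clip [212.32876712 161.55251142] [0.65005392 0.11403352 0.117     ] [204 153  18  18 219]
clip [258.8872549  176.90196078] [ 0.61291852 -0.00431631  0.117     ] [251 169  17  17 204]
clip [188.49748744 235.00502513] [0.46448288 0.1695702  0.117     ] [180 227  18  17 199]
clip [235.64351852 250.56944444] [0.42772131 0.05100129 0.117     ] [227 242  18  18 216]
sprayer [0.46005313 0.35966099 0.06      ] 0.67
brush [0.79223564 0.16105922 0.06      ] 0.63
spawn_jar [ 0.79454303 -0.07629746  0.06      ] 0.76
pail [0.6737085  0.43629292 0.06      ] 0.82
0.8
```

{"name": "carry_out", "arguments": {"targets": [1,-4.7,-3.4,0,0.14,1,-9.4,-6.8,0,0.29,1,-14.1,-10.2,0,0.44,1,-18.8,-13.7,0,0.59,1,-23.4,-17.1,0,0.73,1,-28,-20.5,0,0.88,1,-32.7,-24,0,1.03,1,-37.4,-27.4,0,1.18,1,-42,-30.8,0,1.32,1,-46.7,-34.2,0,1.473,1,-46.7,-34.2,0,1.473,1,-46.7,-34.2,0,1.473,1,-46.7,-34.2,0,1.473,1,-46.7,-34.2,0,1.473]}}

```text
time: 2.2
tcp_pos: [0.5395, 0.0828, 0.2224]
ee_rot: [[0.292, 0.957, -0.001], [0.957, -0.292, 0.001], [0.0, -0.001, -1.0]]
wrist_force: [-0.5, 0.1, -0.2]
grip_width: 0.005
```

```bash
cat >> h.py <<'E'
def st():
    s=bot.sense(); print(round(s['time'],2),np.round(s['tcp_pos']*1000 if hasattr(s['tcp_pos'],'shape') else np.array(s['tcp_pos'])*1000,2),'F',np.round(s['wrist_force'],2),'ty',np.round(np.array(s['ee_rot'])[:,1],3),'g',s['grip_width']); return s
def wrist():
    s=bot.sense(); p=bot.capture('wrist'); E=np.eye(4); E[:3,:3]=s['ee_rot']; E[:3,3]=s['tcp_pos']; p['T']=E@p['hand_eye']; return p
E
python3 - <<'E'
from h import *
st(); p=wrist(); save(p,'w1'); print(np.round(p['hand_eye'],3).tolist())
# expected lid corners & hinge points
c=np.array([.5388,.0826]); yt=np.array([.291,.957]); xt=np.array([.957,-.291])
for x,y in((78,108),(78,-108),(-78,108),(-78,-108)):
    q=c+xt*x/1000+yt*y/1000; print(x,y,proj(p,[*q,.119]).round(1))
E
```

```text
2.2 [539.49  82.79 222.39] F [-0.49  0.12 -0.21] ty [ 0.957 -0.292 -0.001] g 0.0051577534189298675
[[-0.002, -0.965, -0.261, 0.071], [1.0, -0.001, -0.001, -0.001], [0.001, -0.261, 0.965, -0.162], [0.0, 0.0, 0.0, 1.0]]
78 108 [345.8  72.2]
78 -108 [329.9 284.2]
-78 108 [171.1  72.6]
-78 -108 [187.7 284.3]
```

View pics/w1.png

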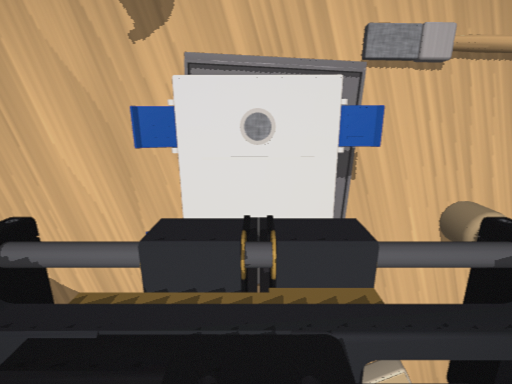

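Lid top edge runs from (174,76) to (342,75), midpoint 258 against a predicted 258.5, and it is square with the tool, so the centring is good. Next I descend on the lid's middle.

{"name": "carry_out", "arguments": {"targets": [1,0,0,3,0,1,0,0,6,0,1,0,0,8.5,0,1,0,0,9.5,0,1,0,0,9.8,0,1,0,0,10.0,0,1,0,0,10.2,0,1,0,0,10.3,0,1,0,0,10.4,0,1,0,0,10.5,0,1,0,0,10.6,0,1,0,0,10.6,0]}}

```text
time: 3.45
tcp_pos: [0.5399, 0.0831, 0.117]
ee_rot: [[0.29, 0.957, 0.001], [0.957, -0.29, -0.0], [0.0, 0.001, -1.0]]
wrist_force: [-0.5, -0.5, 3.7]
grip_width: 0.007
```

{"name": "carry_out", "arguments": {"targets": [1,0,0,0.05,0,1,0,0,0.1,0,1,0,0,0.15,0,1,0,0,0.2,0,1,0,0,0.25,0,1,0,0,0.3,0,1,0,0,0.3,0]}}

```text
time: 4.15
tcp_pos: [0.5399, 0.0831, 0.114]
ee_rot: [[0.29, 0.957, 0.001], [0.957, -0.29, -0.0], [0.0, 0.001, -1.0]]
wrist_force: [-0.4, 0.3, 4.3]
grip_width: 0.005
```

{"name": "carry_out", "arguments": {"targets": [1,0,0,0.05,0,1,0,0,0.1,0,1,0,0,0.15,0,1,0,0,0.2,0,1,0,0,0.2,0]}}

```text
time: 4.65
tcp_pos: [0.5399, 0.0831, 0.1124]
ee_rot: [[0.29, 0.957, 0.001], [0.957, -0.29, -0.0], [0.0, 0.001, -1.0]]
wrist_force: [-1.2, -0.8, 7.5]
grip_width: -0.0
```

{"name": "carry_out", "arguments": {"targets": [1,0,0,0.03,0,1,0,0,0.06,0,1,0,0,0.06,0]}}

```text
time: 4.95
tcp_pos: [0.5399, 0.0832, 0.1123]
ee_rot: [[0.29, 0.957, 0.001], [0.957, -0.29, -0.0], [0.0, 0.001, -1.0]]
wrist_force: [-1.9, -0.1, 11.6]
grip_width: 0.009
```

{"name": "carry_out", "arguments": {"targets": [1,0,0,0.03,0,1,0,0,0.06,0,1,0,0,0.06,0,1,0,0,0.06,0]}}

```text
time: 5.35
tcp_pos: [0.5399, 0.0831, 0.1123]
ee_rot: [[0.29, 0.957, 0.001], [0.957, -0.29, -0.0], [0.0, 0.001, -1.0]]
wrist_force: [-3.7, -0.3, 15.4]
grip_width: 0.005
```

Lid is on its firm stop (z 112.3, force rising at constant height). Now I lift and go over the far-side clip at the +y end.

{"name": "carry_out", "arguments": {"targets": [1,0,0,-1,0,1,0,0,-4,0,1,0,0,-5.5,0,1,2,4,-5.5,0,1,4,8,-5.5,0,1,6.1,11.4,-5.5,0,1,6.1,11.4,-5.5,0,1,6.1,11.4,-5.5,0]}}

```text
time: 6.15
tcp_pos: [0.6661, 0.1087, 0.1643]
ee_rot: [[0.289, 0.957, -0.002], [0.957, -0.289, -0.0], [-0.001, -0.002, -1.0]]
wrist_force: [-0.2, -1.0, 0.3]
grip_width: 0.007
```

```bash
python3 - <<'E'
from h import *
s=st(); p=wrist(); R=np.array(s['ee_rot']); t=np.array(s['tcp_pos']); print(p['K'][0,0])
for y in(-.015,0,.015): print('tip',proj(p,t+R@[0,y,0]).round())
q=bot.capture('scene'); print('scene tip',proj(q,t))
u,v=proj(q,t).astype(int); a=p['pixels'][120:384,100:420]; b=q['pixels'][v-50:v+50,u-55:u+55]
print(u,v)
h=np.hstack([cv2.resize(a,(400,330)),cv2.resize(b,(363,330),interpolation=cv2.INTER_CUBIC)]); cv2.imwrite('pics/w2.png',h[:,:,::-1])
E
```

```text
6.15 [666.14 108.71 164.25] F [-0.23 -1.04  0.29] ty [ 0.957 -0.289 -0.002] g 0.007488583501461409
276.2056188725968
tip [236. 231.]
tip [260. 231.]
tip [283. 231.]
scene tip [264.81733354 229.28913469]
264 229
```

View pics/w2.png

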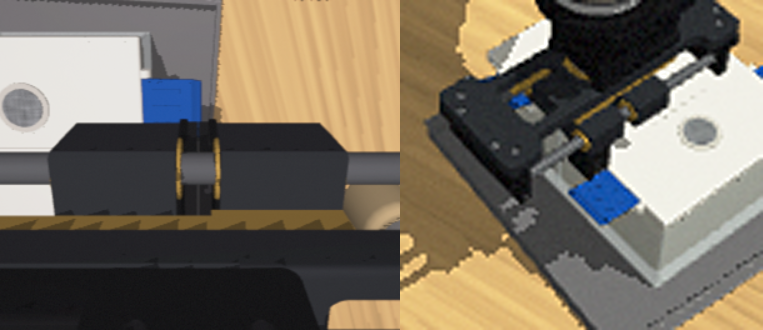

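{"name": "carry_out", "arguments": {"targets": [1,0,0,2,0,1,0,0,4,0,1,0,0,5,0,1,0,0,6,0,1,0,0,7,0,1,0,0,8,0,1,0,0,8.6,0,1,0,0,9.2,0,1,0,0,9.5,0,1,0,0,9.5,0]}}

```text
time: 7.25
tcp_pos: [0.667, 0.1084, 0.0699]
ee_rot: [[0.29, 0.957, 0.001], [0.957, -0.29, -0.0], [0.0, 0.001, -1.0]]
wrist_force: [1.4, 0.3, -0.5]
grip_width: 0.008
```

```bash
python3 - <<'E'
from h import *
s=st(); q=bot.capture('scene'); u,v=proj(q,s['tcp_pos']).astype(int); print(u,v)
cv2.imwrite('pics/s3.png',cv2.resize(q['pixels'][v-75:v+45,u-80:u+80],(800,600),interpolation=cv2.INTER_CUBIC)[:,:,::-1])
E
```

```text
7.25 [667.01 108.41  69.88] F [ 1.39  0.34 -0.49] ty [ 0.957 -0.29   0.001] g 0.008033971509676866
263 252
```

View pics/s3.png

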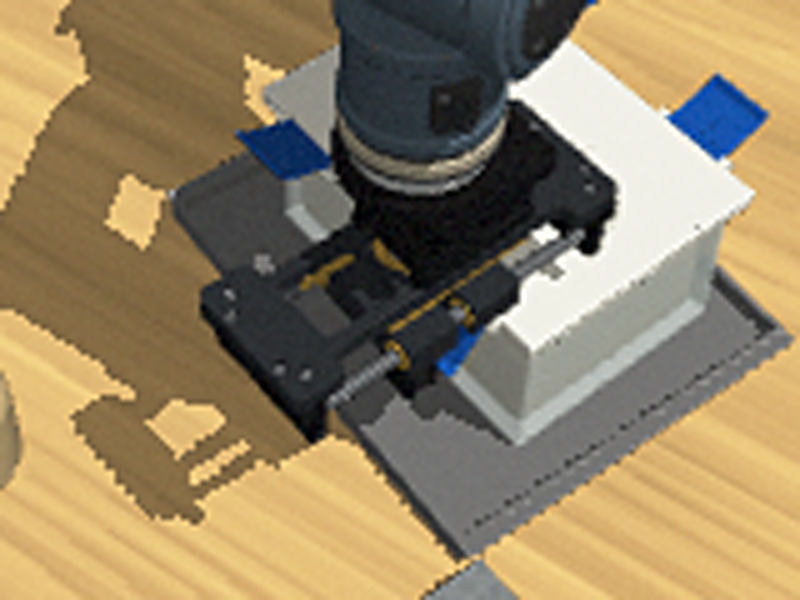

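Clip is now folded down by the finger at crop (455,360), and the opposite clips are still open. Pushing inward.

{"name": "carry_out", "arguments": {"targets": [1,0,-0.2,0,0,1,0,-0.4,0,0,1,0,-0.6,0,0,1,0,-0.7,0,0,1,0,-0.8,0,0,1,0,-0.9,0,0,1,0,-0.9,0,0]}}

```text
time: 8.0
tcp_pos: [0.66, 0.1105, 0.0704]
ee_rot: [[0.29, 0.957, 0.005], [0.957, -0.29, -0.001], [0.001, 0.005, -1.0]]
wrist_force: [5.7, -1.7, -4.7]
grip_width: 0.008
```

{"name": "carry_out", "arguments": {"targets": [1,0,-0.05,0,0,1,0,-0.1,0,0,1,0,-0.15,0,0,1,0,-0.2,0,0,1,0,-0.2,0,0]}}

```text
time: 8.5
tcp_pos: [0.6598, 0.1106, 0.0707]
ee_rot: [[0.29, 0.957, 0.009], [0.957, -0.29, -0.001], [0.001, 0.009, -1.0]]
wrist_force: [8.1, -2.6, -6.2]
grip_width: 0.004
```

{"name": "carry_out", "arguments": {"targets": [1,0,0,0.1,0,1,0,-0.05,0.2,0,1,0,-0.1,0.3,0,1,0,-0.1,0.3,0]}}

```text
time: 8.9
tcp_pos: [0.6592, 0.111, 0.0695]
ee_rot: [[0.29, 0.957, 0.01], [0.957, -0.29, -0.002], [0.001, 0.01, -1.0]]
wrist_force: [6.0, -2.3, 0.8]
grip_width: 0.012
```

{"name": "carry_out", "arguments": {"targets": [1,0,-0.05,0.05,0,1,0,-0.1,0.1,0,1,0,-0.15,0.15,0,1,0,-0.2,0.2,0,1,0,-0.2,0.2,0]}}

```text
time: 9.4
tcp_pos: [0.6567, 0.1117, 0.0672]
ee_rot: [[0.29, 0.957, 0.008], [0.957, -0.29, -0.001], [0.001, 0.008, -1.0]]
wrist_force: [5.3, -2.5, 0.3]
grip_width: 0.004
```

{"name": "carry_out", "arguments": {"targets": [1,0,-0.05,0.03,0,1,0,-0.1,0.05,0,1,0,-0.15,0.05,0,1,0,-0.2,0.05,0,1,0,-0.2,0.05,0]}}

```text
time: 9.9
tcp_pos: [0.6554, 0.1121, 0.0667]
ee_rot: [[0.29, 0.957, 0.01], [0.957, -0.29, -0.002], [0.001, 0.01, -1.0]]
wrist_force: [6.6, -3.2, -0.3]
grip_width: 0.004
```

{"name": "carry_out", "arguments": {"targets": [1,0,-0.05,0.03,0,1,0,-0.1,0.05,0,1,0,-0.15,0.07,0,1,0,-0.2,0.1,0,1,0,-0.2,0.1,0]}}

```text
time: 10.4
tcp_pos: [0.65, 0.1136, 0.0647]
ee_rot: [[0.29, 0.957, 0.002], [0.957, -0.29, -0.0], [0.0, 0.002, -1.0]]
wrist_force: [3.7, -1.3, 1.8]
grip_width: 0.003
```

Snap felt (jumped 5.6 mm, force fell). I check for a firm stop.

{"name": "carry_out", "arguments": {"targets": [1,0,-0.05,0,0,1,0,-0.1,0,0,1,0,-0.15,0,0,1,0,-0.15,0,0,1,0,-0.15,0,0]}}

```text
time: 10.9
tcp_pos: [0.65, 0.1136, 0.0647]
ee_rot: [[0.29, 0.957, 0.005], [0.957, -0.29, -0.001], [0.001, 0.005, -1.0]]
wrist_force: [5.1, -2.9, 0.6]
grip_width: 0.006
```

{"name": "carry_out", "arguments": {"targets": [1,0,0.5,0,0,1,0,2.5,0,0,1,0,2.7,-3,0,1,0,2.7,-7,0,1,0,2.7,-10.2,0,1,0,0,-10.2,0,1,-2,-4,-10.2,0,1,-4.4,-8,-10.2,0,1,-6.8,-12,-10.2,0,1,-9.2,-15.5,-10.2,0,1,-11.5,-19,-10.2,0,1,-12.4,-20.9,-10.2,0,1,-12.4,-20.9,-10.2,0,1,-12.4,-20.9,-10.2,0,1,-12.4,-20.9,-10.2,0]}}

```text
time: 12.4
tcp_pos: [0.4135, 0.0562, 0.166]
ee_rot: [[0.29, 0.957, 0.002], [0.957, -0.29, 0.0], [0.001, 0.001, -1.0]]
wrist_force: [0.4, -0.2, 0.5]
grip_width: 0.004
```

```bash
cat >> h.py <<'E'
C=np.array([.5388,.0826]); YT=np.array([.291,.957]); XT=np.array([.957,-.291])
def tub(P): d=np.array(P)[:2]-C; return (d@XT*1000).round(1),(d@YT*1000).round(1)
E
python3 - <<'E'
from h import *
s=st(); print(tub(s['tcp_pos']))
q=bot.capture('scene'); T=bot.capture('top')
def crop(p):
    u,v=proj(p,[.5388,.0826,.1]).astype(int); return cv2.resize(p['pixels'][v-75:v+75,u-66:u+67],(399,450),interpolation=cv2.INTER_CUBIC)
cv2.imwrite('pics/s4.png',np.hstack([crop(q),crop(T)])[:,:,::-1])
E
```

```text
12.4 [413.51  56.23 166.01] F [ 0.36 -0.18  0.45] ty [ 0.957 -0.29   0.001] g 0.004403358519116819
(np.float64(-112.2), np.float64(-61.7))
```

View pics/s4.png

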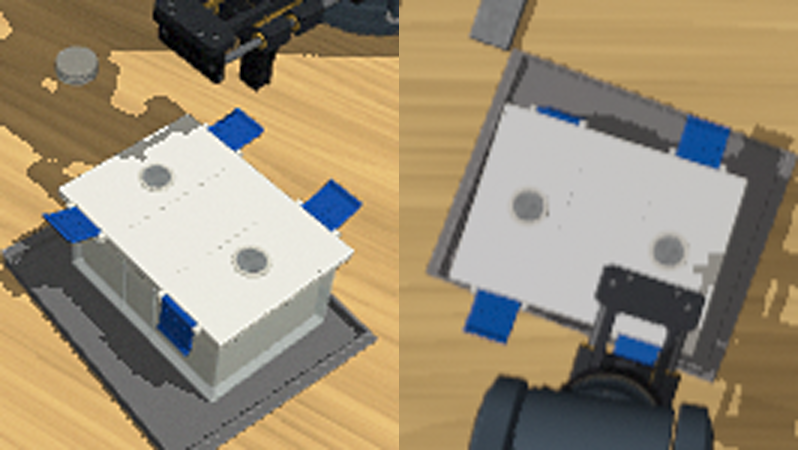

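The first clip (far side, +y) hangs shut at left crop (178,325) and the other three stand open. The gripper is over the diagonal clip, so I descend.

{"name": "carry_out", "arguments": {"targets": [1,0,0,2,0,1,0,0,4,0,1,0,0,5,0,1,0,0,6,0,1,0,0,7,0,1,0,0,8,0,1,0,0,8.6,0,1,0,0,9.0,0,1,0,0,9.4,0,1,0,0.2,9.4,0,1,0,0.4,9.4,0,1,0,0.5,9.5,0,1,0,0.5,9.5,0]}}

```text
time: 13.8
tcp_pos: [0.4126, 0.0556, 0.0702]
ee_rot: [[0.29, 0.957, -0.008], [0.957, -0.29, 0.002], [-0.001, -0.009, -1.0]]
wrist_force: [-4.8, 3.1, -2.8]
grip_width: 0.002
```

{"name": "carry_out", "arguments": {"targets": [1,0,0.05,0.1,0,1,0,0.1,0.2,0,1,0,0.15,0.3,0,1,0,0.15,0.35,0,1,0,0.15,0.35,0]}}

```text
time: 14.3
tcp_pos: [0.4176, 0.0542, 0.0672]
ee_rot: [[0.29, 0.957, -0.001], [0.957, -0.29, 0.0], [-0.0, -0.001, -1.0]]
wrist_force: [-4.6, 1.1, -3.8]
grip_width: 0.005
```

{"name": "carry_out", "arguments": {"targets": [1,0,0.05,0.05,0,1,0,0.1,0.1,0,1,0,0.15,0.15,0,1,0,0.2,0.2,0,1,0,0.2,0.2,0]}}

```text
time: 14.8
tcp_pos: [0.4202, 0.0535, 0.0656]
ee_rot: [[0.29, 0.957, 0.001], [0.957, -0.29, -0.0], [0.0, 0.001, -1.0]]
wrist_force: [-4.2, 1.7, 0.7]
grip_width: 0.006
```

{"name": "carry_out", "arguments": {"targets": [1,0,0.05,0.03,0,1,0,0.1,0.05,0,1,0,0.15,0.05,0,1,0,0.2,0.05,0,1,0,0.2,0.05,0]}}

```text
time: 15.3
tcp_pos: [0.4212, 0.0532, 0.0649]
ee_rot: [[0.29, 0.957, -0.001], [0.957, -0.29, 0.0], [-0.0, -0.001, -1.0]]
wrist_force: [-4.1, 0.5, 2.9]
grip_width: 0.004
```

{"name": "carry_out", "arguments": {"targets": [1,0,0.05,0,0,1,0,0.1,0,0,1,0,0.15,0,0,1,0,0.2,0,0,1,0,0.2,0,0]}}

```text
time: 15.8
tcp_pos: [0.4223, 0.0528, 0.0646]
ee_rot: [[0.29, 0.957, -0.003], [0.957, -0.29, 0.001], [-0.0, -0.003, -1.0]]
wrist_force: [-5.3, 1.6, -0.2]
grip_width: 0.004
```

{"name": "carry_out", "arguments": {"targets": [1,0,0.05,0.03,0,1,0,0.1,0.06,0,1,0,0.15,0.1,0,1,0,0.2,0.1,0,1,0,0.2,0.1,0]}}

```text
time: 16.3
tcp_pos: [0.4251, 0.052, 0.0636]
ee_rot: [[0.29, 0.957, -0.002], [0.957, -0.29, 0.0], [-0.0, -0.002, -1.0]]
wrist_force: [-4.6, 1.6, -0.5]
grip_width: 0.002
```

{"name": "carry_out", "arguments": {"targets": [1,0,0.05,0.03,0,1,0,0.1,0.05,0,1,0,0.15,0.05,0,1,0,0.2,0.05,0,1,0,0.2,0.05,0]}}

```text
time: 16.8
tcp_pos: [0.4273, 0.0514, 0.0632]
ee_rot: [[0.29, 0.957, -0.001], [0.957, -0.29, 0.0], [-0.0, -0.001, -1.0]]
wrist_force: [-5.3, 1.0, -2.5]
grip_width: 0.009
```

{"name": "carry_out", "arguments": {"targets": [1,0,0.05,0.03,0,1,0,0.1,0.05,0,1,0,0.15,0.05,0,1,0,0.2,0.05,0,1,0,0.2,0.05,0]}}

```text
time: 17.3
tcp_pos: [0.4273, 0.0514, 0.0631]
ee_rot: [[0.29, 0.957, -0.004], [0.957, -0.29, 0.001], [-0.0, -0.004, -1.0]]
wrist_force: [-7.2, 2.7, 3.7]
grip_width: 0.005
```

{"name": "carry_out", "arguments": {"targets": [1,0,-0.5,0,0,1,0,-2.2,0,0,1,0,-2.4,-3,0,1,0,-2.2,-7,0,1,0,-1.9,-10.3,0,1,4,-1.9,-10.3,0,1,8,-1.9,-10.3,0,1,11,-1.9,-10.3,0,1,12.4,-1.9,-10.3,0,1,12.4,-1.9,-10.3,0,1,12.4,-1.9,-10.3,0]}}

```text
time: 18.4
tcp_pos: [0.4476, 0.1744, 0.1659]
ee_rot: [[0.289, 0.957, 0.001], [0.957, -0.289, -0.0], [-0.0, 0.001, -1.0]]
wrist_force: [-0.3, -0.4, -0.3]
grip_width: 0.007
```

```bash
python3 - <<'E'
from h import *
s=st(); print(tub(s['tcp_pos']))
q=bot.capture('scene'); T=bot.capture('top')
def crop(p):
    u,v=proj(p,[.5388,.0826,.1]).astype(int); return cv2.resize(p['pixels'][v-75:v+75,u-66:u+67],(399,450),interpolation=cv2.INTER_CUBIC)
cv2.imwrite('pics/s5.png',np.hstack([crop(q),crop(T)])[:,:,::-1])
E
```

```text
18.4 [447.62 174.44 165.92] F [-0.28 -0.44 -0.27] ty [ 0.957 -0.289  0.001] g 0.007240387242794627
(np.float64(-114.0), np.float64(61.4))
```

View pics/s5.png

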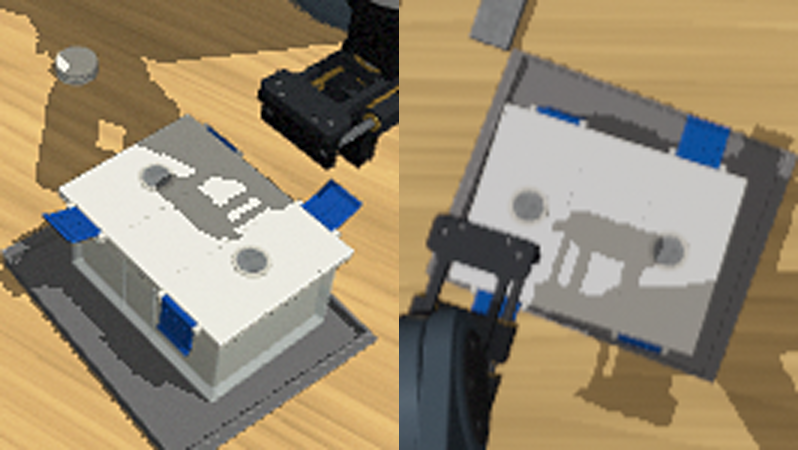

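Second clip stays down by itself (sliver at right crop (640,342), like the first); the remaining two stick out. Third clip: near side, +y end.

{"name": "carry_out", "arguments": {"targets": [1,0,0,2,0,1,0,0,4,0,1,0,0,5,0,1,0,0,6,0,1,0,0,7,0,1,0,0,8,0,1,0,0,8.6,0,1,0,0,9.0,0,1,0,0.1,9.2,0,1,0,0.2,9.3,0,1,0,0.3,9.4,0,1,0,0.4,9.5,0,1,0,0.5,9.6,0,1,0,0.6,9.7,0,1,0,0.7,9.8,0,1,0,0.8,9.9,0,1,0,0.8,9.9,0]}}

```text
time: 20.2
tcp_pos: [0.4551, 0.1725, 0.0669]
ee_rot: [[0.29, 0.957, 0.0], [0.957, -0.29, 0.0], [0.0, 0.0, -1.0]]
wrist_force: [-2.6, 1.2, 2.4]
grip_width: 0.01
```

{"name": "carry_out", "arguments": {"targets": [1,0,0.05,0.03,0,1,0,0.1,0.06,0,1,0,0.15,0.08,0,1,0,0.2,0.1,0,1,0,0.25,0.12,0,1,0,0.3,0.15,0,1,0,0.35,0.18,0,1,0,0.4,0.2,0,1,0,0.4,0.2,0]}}

```text
time: 21.1
tcp_pos: [0.4587, 0.1714, 0.0646]
ee_rot: [[0.29, 0.957, -0.0], [0.957, -0.29, -0.0], [-0.0, -0.0, -1.0]]
wrist_force: [-2.8, 1.0, 1.2]
grip_width: 0.008
```

{"name": "carry_out", "arguments": {"targets": [1,0,0.05,0.03,0,1,0,0.1,0.05,0,1,0,0.15,0.05,0,1,0,0.2,0.07,0,1,0,0.25,0.1,0,1,0,0.3,0.1,0,1,0,0.3,0.1,0]}}

```text
time: 21.8
tcp_pos: [0.4615, 0.1705, 0.0637]
ee_rot: [[0.29, 0.957, -0.0], [0.957, -0.29, -0.0], [-0.0, -0.0, -1.0]]
wrist_force: [-3.4, 1.1, -1.4]
grip_width: 0.005
```

{"name": "carry_out", "arguments": {"targets": [1,0,0.05,0.03,0,1,0,0.1,0.05,0,1,0,0.15,0.05,0,1,0,0.2,0.05,0,1,0,0.25,0.05,0,1,0,0.25,0.05,0]}}

```text
time: 22.4
tcp_pos: [0.463, 0.1701, 0.0633]
ee_rot: [[0.29, 0.957, -0.002], [0.957, -0.29, 0.0], [-0.0, -0.002, -1.0]]
wrist_force: [-5.0, 2.6, -1.3]
grip_width: 0.008
```

{"name": "carry_out", "arguments": {"targets": [1,0,0.05,0.03,0,1,0,0.1,0.06,0,1,0,0.15,0.08,0,1,0,0.2,0.08,0,1,0,0.2,0.08,0]}}

```text
time: 22.9
tcp_pos: [0.4631, 0.17, 0.0631]
ee_rot: [[0.29, 0.957, -0.005], [0.957, -0.29, 0.001], [-0.001, -0.005, -1.0]]
wrist_force: [-9.6, 3.8, 9.0]
grip_width: 0.007
```

{"name": "carry_out", "arguments": {"targets": [1,0,-0.5,0,0,1,0,-2.2,0,0,1,0,-2.4,-3,0,1,0,-2.2,-7,0,1,0,-1.9,-10.3,0,1,-2,2,-10.3,0,1,-4,6,-10.3,0,1,-6,10,-10.3,0,1,-8.5,14,-10.3,0,1,-10.5,18,-10.3,0,1,-12.4,20.8,-10.3,0,1,-12.4,20.8,-10.3,0,1,-12.4,20.8,-10.3,0,1,-12.4,20.8,-10.3,0]}}

```text
time: 24.3
tcp_pos: [0.6288, -0.0092, 0.1656]
ee_rot: [[0.289, 0.957, 0.0], [0.957, -0.289, -0.0], [0.0, 0.0, -1.0]]
wrist_force: [0.1, -0.9, -0.0]
grip_width: 0.004
```

```bash
python3 - <<'E'
from h import *
s=st(); print(tub(s['tcp_pos']))
q=bot.capture('scene'); T=bot.capture('top')
def crop(p):
    u,v=proj(p,[.5388,.0826,.1]).astype(int); return cv2.resize(p['pixels'][v-75:v+75,u-66:u+67],(399,450),interpolation=cv2.INTER_CUBIC)
cv2.imwrite('pics/s6.png',np.hstack([crop(q),crop(T)])[:,:,::-1])
E
```

```text
24.3 [628.81  -9.17 165.63] F [ 0.08 -0.92 -0.03] ty [ 0.957 -0.289  0.   ] g 0.0040844259773886865
(np.float64(112.8), np.float64(-61.6))
```

View pics/s6.png

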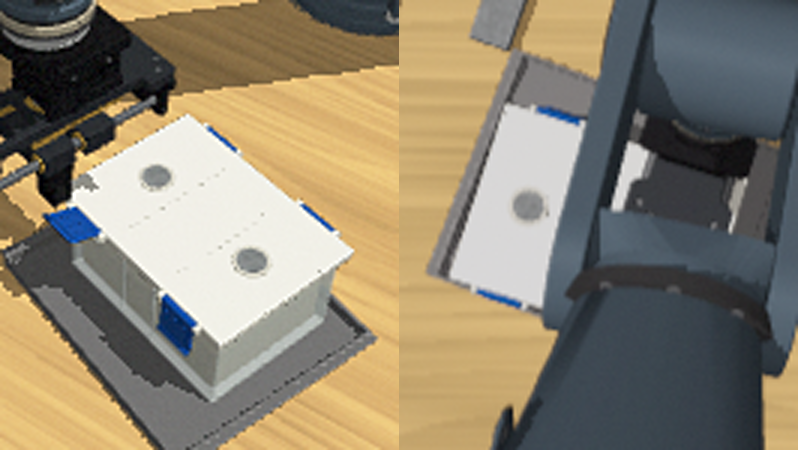

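Three clips are shut: slivers at left crop (222,138) and (318,217), and a clip face at (178,325). The last one is open at (72,224), so I do it now.

{"name": "carry_out", "arguments": {"targets": [1,0,0,2,0,1,0,0,4,0,1,0,0,5,0,1,0,0,6,0,1,0,0,7,0,1,0,0,8,0,1,0,0,8.6,0,1,0,0,9.0,0,1,0,-0.1,9.2,0,1,0,-0.2,9.3,0,1,0,-0.3,9.4,0,1,0,-0.4,9.5,0,1,0,-0.5,9.6,0,1,0,-0.6,9.7,0,1,0,-0.7,9.8,0,1,0,-0.8,9.9,0,1,0,-0.8,9.9,0]}}

```text
time: 26.1
tcp_pos: [0.6221, -0.0075, 0.0669]
ee_rot: [[0.29, 0.957, 0.002], [0.957, -0.29, -0.0], [0.0, 0.002, -1.0]]
wrist_force: [3.4, -0.5, 1.6]
grip_width: 0.005
```

{"name": "carry_out", "arguments": {"targets": [1,0,-0.05,0.03,0,1,0,-0.1,0.06,0,1,0,-0.15,0.08,0,1,0,-0.2,0.1,0,1,0,-0.25,0.12,0,1,0,-0.3,0.15,0,1,0,-0.3,0.15,0]}}

```text
time: 26.8
tcp_pos: [0.6196, -0.0067, 0.0655]
ee_rot: [[0.29, 0.957, 0.002], [0.957, -0.29, -0.0], [0.0, 0.002, -1.0]]
wrist_force: [4.5, -1.4, 3.0]
grip_width: 0.005
```

{"name": "carry_out", "arguments": {"targets": [1,0,-0.05,0.03,0,1,0,-0.1,0.06,0,1,0,-0.15,0.08,0,1,0,-0.2,0.1,0,1,0,-0.25,0.12,0,1,0,-0.3,0.15,0,1,0,-0.3,0.15,0]}}

```text
time: 27.5
tcp_pos: [0.6145, -0.0053, 0.0631]
ee_rot: [[0.29, 0.957, -0.002], [0.957, -0.29, 0.0], [-0.0, -0.002, -1.0]]
wrist_force: [0.3, -1.1, 0.4]
grip_width: 0.006
```

{"name": "carry_out", "arguments": {"targets": [1,0,-0.05,0.02,0,1,0,-0.1,0.04,0,1,0,-0.15,0.06,0,1,0,-0.2,0.08,0,1,0,-0.25,0.08,0,1,0,-0.25,0.08,0]}}

```text
time: 28.1
tcp_pos: [0.6146, -0.0053, 0.0632]
ee_rot: [[0.29, 0.957, 0.003], [0.957, -0.29, -0.001], [0.0, 0.003, -1.0]]
wrist_force: [5.2, -1.8, 1.7]
grip_width: 0.005
```

Snapped and on its stop. Retreating upward and away for a last look.

{"name": "carry_out", "arguments": {"targets": [1,0,0.5,0,0,1,0,2.2,0,0,1,0,2.4,-3,0,1,0,2.4,-7,0,1,0,2.4,-11,0,1,-3,2.4,-14,0,1,-7,2.4,-16,0,1,-11,2.4,-16,0,1,-15,2.4,-16,0,1,-19,2.4,-16,0,1,-19,2.4,-16,0,1,-19,2.4,-16,0,1,-19,2.4,-16,0]}}

```text
time: 29.4
tcp_pos: [0.5802, -0.1922, 0.2219]
ee_rot: [[0.289, 0.957, -0.003], [0.957, -0.289, 0.002], [0.001, -0.003, -1.0]]
wrist_force: [0.4, 0.2, 1.1]
grip_width: 0.008
```

```bash
python3 - <<'E'
from h import *
s=st(); print(tub(s['tcp_pos']))
q=bot.capture('scene'); T=bot.capture('top')
def crop(p):
    u,v=proj(p,[.5388,.0826,.1]).astype(int); return cv2.resize(p['pixels'][v-75:v+75,u-66:u+67],(399,450),interpolation=cv2.INTER_CUBIC)
cv2.imwrite('pics/s7.png',np.hstack([crop(q),crop(T)])[:,:,::-1])
E
```

```text
29.4 [ 580.24 -192.18  221.86] F [0.39 0.23 1.1 ] ty [ 0.957 -0.289 -0.003] g 0.007516171182425533
(np.float64(119.6), np.float64(-250.9))
```

View pics/s7.png

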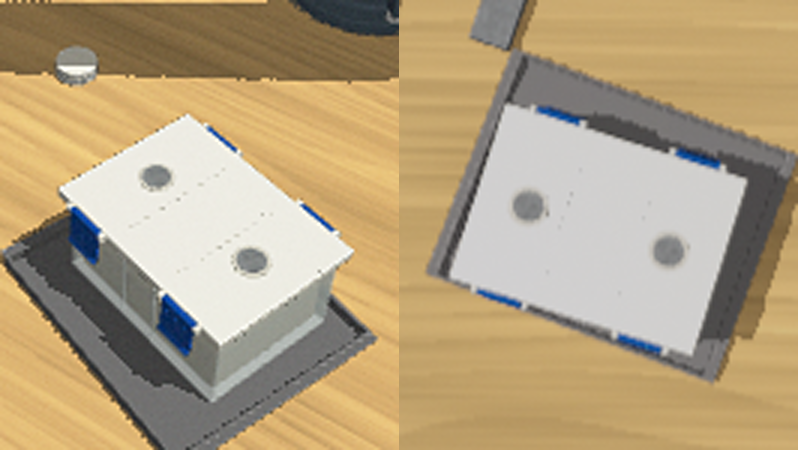

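All four clips hang shut on their own (far pair at left crop (85,235) and (178,325), near pair as slivers at right crop (498,298) and (638,343)), and the arm is clear.

```bash
python3 -c "
from bench import bot
print(bot.job_done())"
```

```text
the job is handed in; nothing more can be done
None
```

The lid is home, all four clips are shut, and I handed the job in at about 29.5 s of the 61 s allowed. No verdict was reported.

- **Lid:** I pressed it down on its clear middle until the top held at a measured height of 112.3 mm while the force rose to about 15 N. That matches the 112 mm given for home.
- **Clip order:** I shut the far +y clip first, then the near −y clip diagonally across, then near +y, then far −y. The two ends are named by the tub's y as I took it from the picture.
- **Forces:** No reading taken at the end of a move went above about 16 N. Forces between those readings were not checked.
- **Stops:** All four clips stopped at nearly the same distance from the tub's middle, 97 to 98 mm at the gripper's centre.
- **Snaps:** I felt the first and last clips snap through clearly. The two near-side clips gave only a weak force drop, so I judged those by the stop position and by their staying down after I let go.
- **Last pictures:** They show all four clips hanging shut with the arm clear. The bystanders in view were where they began; I did not measure the positions of the rest.
- **One disagreement:** The first wrist picture showed the lid about 4% smaller than predicted, but its centre agreed to within about 1 mm, so I did not follow it up.

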